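# Set and lock the tea stove's gas knob

## Task

On the tea stove that the black jug stands on, turn the gas knob until its white pointer is at the long mark in the middle of the dial. Then slide that knob's steel lock fully home over it, leaving the pointer on the mark, and let go.

Things in the scene. Friction and masses are not known exactly. Their poses are not given: they have to be found in the camera images.
- jug_knob (a joint): Knob of the stove with the round grate and the black jug (the smaller stove, bare square grate, has a like knob and lock, not meant here). Rad about the vertical, grows clockwise from above, 0 to 2.4; starts at 0 to 0.6. Ticks at 0, 0.6, 1.2, 1.8, 2.4; the long mark is the middle one, 1.2. Stays where left (friction 0.05 N m).
- jug_knob_grip (a point): On the knob's axis, 112 mm above the table, 12 mm below the top of its black bar grip (42 long, 14 thick, 44 mm tall). x: along the bar to its pointer end (white line), y: across the bar, z up; turns with the knob. Round skirt (radius 30) has its top 32 mm below. At the long mark x points along -y of jug_lock_grip, straight away from the lock.
- jug_lock (a joint): Slide lock of that knob, a flat steel fork (62 mm wide, 5 thick) level on the deck. Travel in m: 0 parked (starts at 0 to 0.005), 0.05 fully home, its two prongs (slot 34 mm) over the knob's skirt on either side of the bar. Stays where left (friction 2 N, no spring).
- jug_lock_grip (a point): In the upright fin by which the lock is slid, 114 mm above the table, 12 mm below the fin's top. Fin: 14 mm thick along x, 30 long along y, 40 tall. The lock slides towards the knob along -y of this point; z up. 108 mm from the knob's axis when parked, 58 when home. The fork's top lies 28 mm below this point, guide rails beside it 29 mm below.

How it is judged:
On the way, in this order (a step that is already met when the one before it is completed fails the run):
1. the knob's pointer is at the long mark while the lock is still open (value of joint jug_knob between 1 and 1.4 rad and value of joint jug_lock below 0.015 m), for 0.2 s.
2. the lock is slid home (value of joint jug_lock above 0.04 m), for 0.1 s.
At the end, for the whole second after the job is handed in: The knob of the jug's stove points within 0.2 rad (11 degrees) of the long mark (joint 1.0 to 1.4), its lock is within 10 mm of fully home (joint above 0.04 of 0.05 m), and both are at rest (value of joint jug_knob between 1 and 1.4 rad and value of joint jug_lock above 0.04 m and velocity of joint jug_knob between -0.05 and 0.05 rad/s and velocity of joint jug_lock between -0.01 and 0.01 m/s); the robot touches nothing.
It also fails if it takes over 45 s, if anything falls off the work surface, if the arm or the gripper's body presses on something with over 40 N, if the wrist force passes 120 N, or if a joint passes its speed limit or range.

## Robot

A 6-joint arm with a two-finger parallel gripper is mounted at the origin on the work surface. World frame = base frame: x ahead of the robot, y to its left, z up, the work surface at z = 0. Lengths are in m, angles in rad, forces in N, time in s.
With the tool pointing down it reaches from about 0.25 to 0.8 m from the base axis. Payload 8.5 kg.
Tool frame: the origin (TCP) lies midway between the tips of the shut fingers; the grasp point (between the pads) lies 19 mm behind it (bot.pinch_z is the z of the grasp point in the tool frame, in m); z points along the fingers, y is the line along which they close (so a half turn about z gives the same grasp; the last joint's range is limited). The gripper opens to 85 mm and grips with 20 to 120 N. Pads are 22 mm wide; open, the fingers measure 114 mm over their backs; the gripper's body (76 mm by 85 mm) begins 54 mm behind the grasp point. The pads swing forward as they close: fully open they stand 13 mm farther back than shut.
Start: joints at [-1.279, 0.238, -0.013, 1.319, 0, 1.571], TCP at [0.151, -0.503, 0.231] pointing down, gripper open.
Joint ranges: [-2.66, 2.66], [-1.03, 1.9], [-1.14, 1.46], [-1.82, 2.27], [-1.45, 1.34], [-3.14, 3.14]. Speed limits (rad/s): [2.22, 2.22, 2.79, 3.14, 3.14, 3.14].

## Interface

Orientations are given as a unit quaternion [w, x, y, z].
In Python, from station import bot gives the robot as it stands. Calls block until the motion is done:
- bot.goto(position, orientation): joint-space move of the TCP to a pose.
- bot.move_straight(position, velocity=0.15, rot=None, stop_force=None): straight line of the TCP; rot=None keeps the orientation; velocity is the mean speed in m/s. With stop_force (N) it stops when the force on the tool has changed by that much, and returns True; else False.
- bot.movej(angles): joint-space move.
- bot.gripper_open() and bot.grasp(newtons=None): open the fingers fully, or close them until they stop; newtons is the grip in N (None keeps the last).
- bot.wait(seconds).
- bot.ik(position, orientation): joint angles nearest the present ones, or None.
- bot.sense(): the state.
- bot.capture(name): name is "side" or "top"; returns the picture (480x640x3 uint8, blue, green, red); there is no depth.
- bot.calibration(name): a dict with "fovy" (degrees; the focal length in pixels is half the picture's height over the tangent of half this angle, whatever the lens; pixels are square), "cx", "cy" (the principal point, pixels), "view" (4x4, takes a point from world to camera coordinates). Camera axes: x right, y up, looking along -z (the intrinsics and any distortion apply to the point x, -y, -z); pixel columns grow to the right and rows downward; lengths in m; the calibration is good to about 2 mm. A picture is of the moment at which its call begins. calibration takes no time and is no camera call.
A pose or a line that the arm cannot do raises bot.MotionError and nothing moves.
- bot.close_job(): hands the job in; it is judged then, once.
The state is a dict: "time": time; "joint_pos": joint angles; "joint_velocities": joint speeds; "joint_torque": joint torques, N m; "tcp_pos": TCP position; "tool_rot": TCP orientation; "wrist_force": force on the tool from outside, world axes, zero at the start; "moment": the same for the moment, N m; "width": finger opening in m; "finger_force": force on a finger pad.
Only numpy, scipy, OpenCV 4.12 (cv2) and the standard library are available. Lean on these libraries where they do the work, as an engineer would, in place of code of your own. Each camera call takes 0.05 s, during which the arm holds its last target. There are 200 camera calls.

## Working session

There is one attempt and no reset: what is moved stays moved. The work goes in short steps, each a Python script; the robot and the scene stay as the last script left them, time stands still between calls to the robot, and variables do not carry over. Pictures are saved under pics/ and viewed, at most 10 in all, crops included, and the job is handed in when it is done.

```bash
mkdir -p pics
python3 - <<'E'
from station import bot
import cv2
for n in("top","side"):
    cv2.imwrite(f"pics/{n}0.png",bot.capture(n)); print(bot.calibration(n))
E
```

```text
{'fovy': 44.66006373422024, 'cx': 318.7448266035777, 'cy': 235.2271236190273, 'view': array([[-0.02063092, -0.99976317,  0.00692545, -0.00632029],
       [ 0.99300003, -0.01968461,  0.11646227, -0.52279441],
       [-0.11629836,  0.0092797 ,  0.99317097, -1.26107125],
       [ 0.        ,  0.        ,  0.        ,  1.        ]])}
{'fovy': 51.59964726754127, 'cx': 318.2322280619275, 'cy': 241.36499061303735, 'view': array([[ 9.62369595e-01, -2.71743800e-01,  2.63788885e-04,
        -4.86139473e-01],
       [ 1.51407701e-01,  5.37009788e-01,  8.29877217e-01,
        -1.86034788e-01],
       [-2.25655646e-01, -7.98608662e-01,  5.57945996e-01,
        -7.91060619e-01],
       [ 0.00000000e+00,  0.00000000e+00,  0.00000000e+00,
         1.00000000e+00]])}
```

View pics/top0.png

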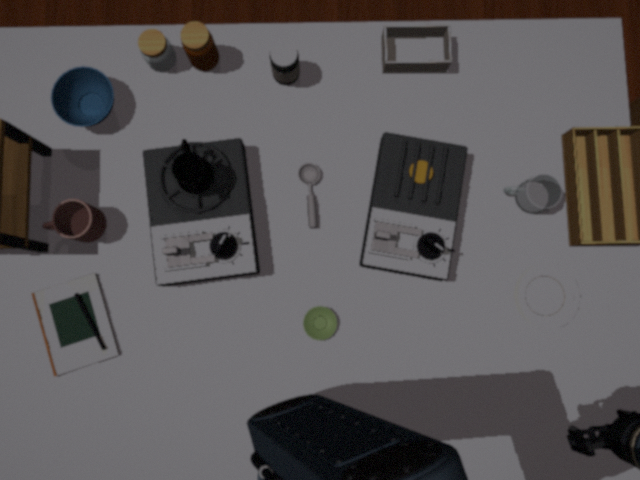

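View pics/side0.png

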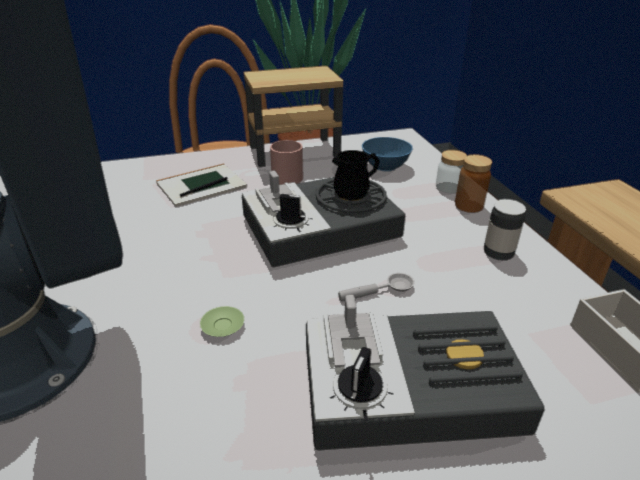

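The top view shows the jug stove on the left, with its knob near (224,245) and its lock fin near (178,251). In the side view the knob is near (290,208) and the fin near (274,185). I'll enlarge both.

Run:
```python
import cv2,numpy as np
a=cv2.imread("pics/top0.png")[215:290,145:265]; b=cv2.imread("pics/side0.png")[160:250,235:355]
g=lambda i,k:(255*(cv2.resize(i,None,fx=k,fy=k,interpolation=cv2.INTER_CUBIC)/255.)**.6).astype('uint8')
cv2.imwrite("pics/topc.png",g(a,6.5)); cv2.imwrite("pics/sidec.png",g(b,6.5))
```

```text
(no output)
```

View pics/topc.png

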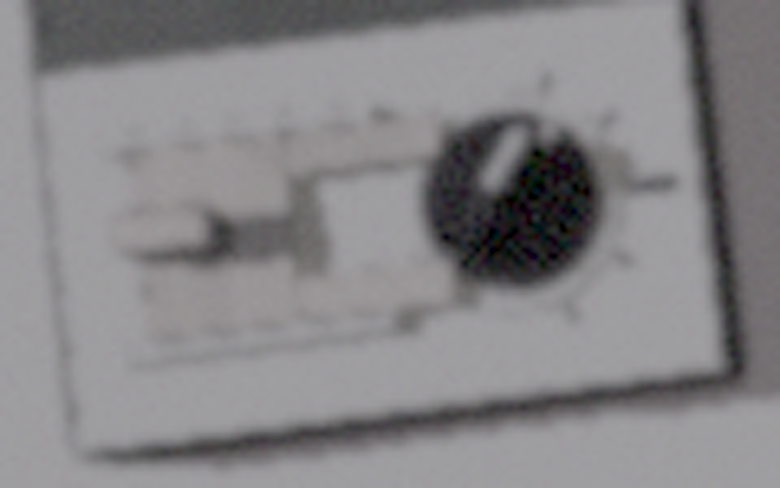

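View pics/sidec.png

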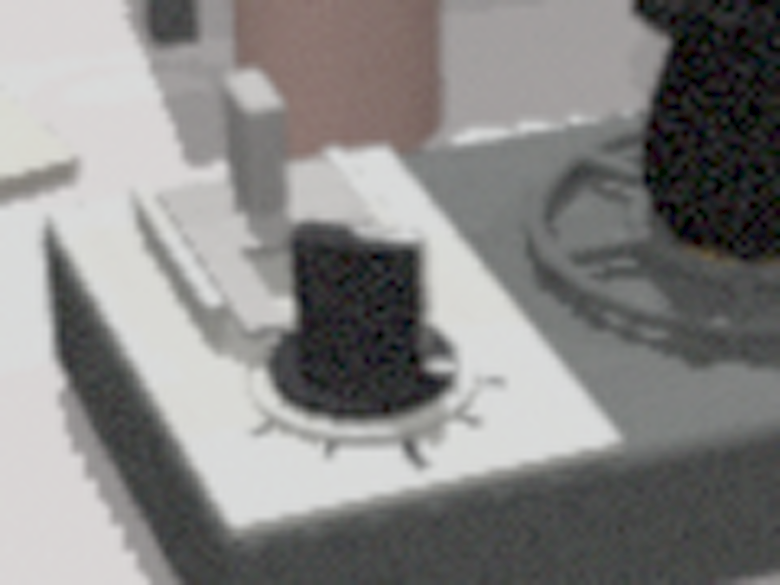

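The top crop shows the skirt centred near (515,200), the bar's white line from (490,190) to (525,128), the long mark at (630,187)–(675,182) and the fin top near (163,232). In the side crop the skirt is centred near (364,368) and the fin top near (255,90).

```bash
cat > h.py <<'E'
import numpy as np
from station import bot
from scipy.spatial.transform import Rotation as R
def ray(n,px):
    c=bot.calibration(n); f=240/np.tan(np.radians(c['fovy']/2)); V=c['view']
    d=V[:3,:3].T@np.array([(px[0]-c['cx'])/f,-(px[1]-c['cy'])/f,-1]); return -V[:3,:3].T@V[:3,3],d
def at(n,px,z):
    o,d=ray(n,px); return (o+d*(z-o[2])/d[2])[:2]
def down(a):  # tool down, closing axis (tool y) along world angle a
    y=np.array([np.cos(a),np.sin(a),0]); z=np.array([0,0,-1.])
    return R.from_matrix(np.c_[np.cross(y,z),y,z]).as_quat(scalar_first=True)
E
python3 - <<'E'
from h import *
np.set_printoptions(precision=4,suppress=True)
T=lambda p:(np.array(p)+.5)/6.5-.5+[145,215]
S=lambda p:(np.array(p)+.5)/6.5-.5+[235,160]
t=lambda p,z:at('top',T(p),z); s=lambda p,z:at('side',S(p),z)
print('skirt',t((515,200),.08),s((364,368),.08))
print('skirt x',t((425,200),.08),t((605,200),.08))
print('fin',t((163,232),.126),s((255,90),.126))
p=t((490,190),.124),t((525,128),.124);print('line',*p)
print('bar top side',s((295,232),.124),s((425,240),.124))
for z in(.066,.075):
  print('ticks',[t(q,z) for q in((545,83),(610,120),(650,185),(625,258),(572,312))])
  print([s(q,z) for q in((490,380),(467,418),(415,455),(330,450),(262,427))])
m=t((630,187),.07),t((675,182),.07);print('mark dir',m[1]-m[0])
# rails/edges: dir
e=t((75,455),.07),t((735,378),.07);d=e[1]-e[0];print('front edge ang',np.arctan2(d[1],d[0]))
d=t((675,5),.07)-t((40,72),.07);print('deck edge',np.arctan2(d[1],d[0]))
d=p[1]-p[0];print('pointer ang',np.arctan2(d[1],d[0]))
E
```

```text
skirt [0.4992 0.1851] [0.4972 0.177 ]
skirt x [0.4998 0.2144] [0.4986 0.1558]
fin [0.4866 0.2882] [0.487  0.2839]
line [0.498  0.1862] [0.5174 0.1752]
bar top side [0.4799 0.1891] [0.5167 0.1735]
ticks [array([0.5393, 0.1773]), array([0.5266, 0.1559]), array([0.5047, 0.1428]), array([0.4807, 0.1512]), array([0.4633, 0.1686])]
[array([0.5388, 0.1819]), array([0.5261, 0.1618]), array([0.5054, 0.1455]), array([0.4811, 0.1553]), array([0.4637, 0.1739])]
ticks [array([0.5381, 0.176 ]), array([0.5255, 0.1547]), array([0.5037, 0.1417]), array([0.4799, 0.15  ]), array([0.4626, 0.1674])]
[array([0.535 , 0.1675]), array([0.5225, 0.1478]), array([0.5022, 0.1317]), array([0.4783, 0.1414]), array([0.4612, 0.1597])]
mark dir [ 0.0014 -0.0148]
front edge ang -1.4747606246190164
deck edge -1.4838863336116752
pointer ang -0.5166317544136864
```

```bash
cat >> h.py <<'E'
np.set_printoptions(precision=4,suppress=True)
K=np.array([.4985,.183]); F=np.array([.487,.286]); SL=-1.475
def st(m=''):
    s=bot.sense(); print(m,'t%.1f'%s['time'],'tcp',s['tcp_pos'],'w%.4f'%s['width'],'F',s['wrist_force'],'M',s['moment'],'ff',s['finger_force'],'j6 %.3f'%s['joint_pos'][5])
E
python3 - <<'E'
from h import *
import cv2
for a in(-.47+np.pi/2,-.47-np.pi/2):
    for b in(a,a-1.0):
        print(bot.ik([*K,.2],down(b)))
a=-.47+np.pi/2
q=[bot.ik([*K,.2],down(x)) for x in(a,a+np.pi)]
e=[(abs(v[5])+abs(v[5]+1.0),x) for v,x in zip(q,(a,a+np.pi)) if v is not None]
a=min(e)[1]; print('use',a)
bot.goto([*K,.2],down(a)); st('hover')
bot.move_straight([*K,.125],.12,stop_force=8); st()
cv2.imwrite('pics/side1.png',cv2.resize(bot.capture('side')[120:270,210:410],None,fx=4,fy=4,interpolation=cv2.INTER_CUBIC))
E
```

```text
[ 0.3518  0.2607 -0.0637  1.2465  0.      0.8218]
[ 0.3518  0.2607 -0.0637  1.2465  0.      1.8218]
[ 0.3518  0.2607 -0.0637  1.2465  0.     -2.3198]
[ 0.3518  0.2607 -0.0637  1.2465  0.     -1.3198]
use 1.1007963267948966
hover t2.8 tcp [0.4987 0.1823 0.2   ] w0.0859 F [-0.24   -0.9073 -0.0943] M [ 0.014  -0.0082 -0.0167] ff 0.0 j6 0.822
 t3.6 tcp [0.4989 0.183  0.1256] w0.0857 F [ 0.3414 -0.1921  0.489 ] M [-0.0147 -0.0828  0.0014] ff 0.0 j6 0.822
```

View pics/side1.png

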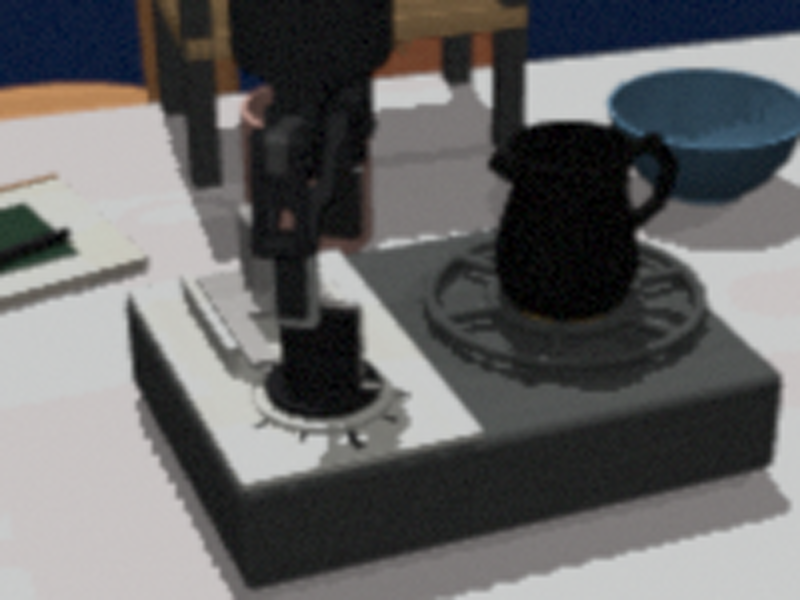

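The near finger, around (298,290), is in front of the bar and roughly centred on it, with the jug well clear to the right. I'll go down and grip lightly.

Run:
```python
from h import *
print(bot.move_straight([*K,.094],.06,stop_force=10)); st('down')
bot.grasp(20); st('grip'); bot.wait(.3); st()
```

```text
False
down t4.3 tcp [0.4985 0.183  0.0939] w0.0852 F [ 0.1661 -0.4229  0.6115] M [-0.0056 -0.0119 -0.0119] ff 0.0 j6 0.822
grip t5.0 tcp [0.4991 0.1846 0.0944] w0.0139 F [0.9248 8.3189 0.3039] M [ 1.3507 -0.0869 -0.0707] ff 25.09512037038803 j6 0.822
 t5.3 tcp [0.4991 0.1846 0.0944] w0.0135 F [0.4529 7.083  0.0633] M [ 1.318  -0.0959 -0.0151] ff 25.09423792362213 j6 0.822
```

```bash
sed -i 's/^K=np.array(\[.4985,.183\])/K=np.array([.4995,.1855])/' h.py
python3 - <<'E'
from h import *
bot.move_straight([*K,.094],.05); st('shift')
for a in(-.75,-1.1,SL):
    bot.goto([*K,.094],down(a+np.pi/2)); st('turn')
bot.wait(.2); st()
E
```

```text
shift t5.5 tcp [0.4992 0.1849 0.0943] w0.0136 F [-3.205  -2.8374  6.0186] M [-0.7982  0.5272  0.0467] ff 25.981307923793793 j6 0.826
turn t5.9 tcp [0.4991 0.1848 0.0944] w0.0136 F [-3.1316 -2.8087  6.3865] M [-0.8265  0.5198 -0.0003] ff 25.999751687049866 j6 1.106
turn t6.3 tcp [0.499  0.1847 0.0944] w0.0140 F [-3.6131 -3.5696  6.9618] M [-0.8163  0.6419 -0.0525] ff 26.065367460250854 j6 1.456
turn t6.8 tcp [0.4988 0.1847 0.0944] w0.0137 F [-2.8096 -3.9838  7.2129] M [-0.8725  0.7901  0.0011] ff 26.13350361585617 j6 1.831
 t7.0 tcp [0.4988 0.1847 0.0944] w0.0132 F [-3.8769 -2.4964  7.9631] M [-0.8649  0.7771 -0.0535] ff 26.134026646614075 j6 1.831
```

Run:
```python
from h import *
import cv2
bot.gripper_open(); st('open')
bot.move_straight([.4988,.1847,.2],.15)
bot.goto([.42,-.03,.22],down(SL+np.pi/2)); st()
t=bot.capture('top')[215:290,145:265]; s=bot.capture('side')[160:250,235:355]
g=lambda i:(255*(cv2.resize(i,None,fx=5,fy=5,interpolation=cv2.INTER_CUBIC)/255.)**.6).astype('uint8')[:375]
cv2.imwrite('pics/c2t.png',g(t)); cv2.imwrite('pics/c2s.png',g(s))
```

```text
open t7.7 tcp [0.4995 0.1855 0.094 ] w0.0850 F [-0.2641  0.3233 -0.4532] M [ 0.0336 -0.0667  0.0085] ff 0.0 j6 1.831
 t9.4 tcp [ 0.4205 -0.0296  0.2198] w0.0856 F [ 0.3284 -0.6897 -0.3913] M [0.0899 0.0003 0.0347] ff 0.0 j6 1.405
```

View pics/c2t.png

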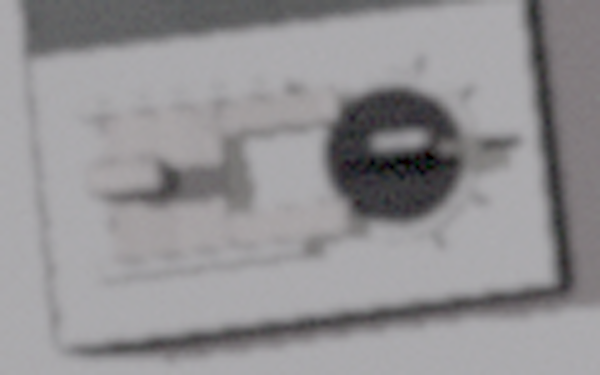

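View pics/c2s.png

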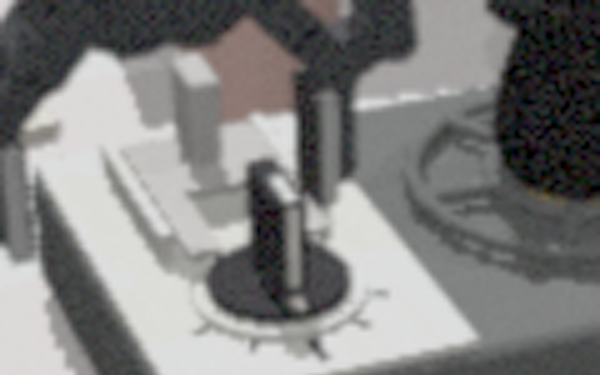

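The pointer lies along the long mark: in the top crop the line runs (375,142)–(430,135) and the mark is near (490,142). The side view agrees, and the lock is still parked. Next I'll slide the lock.

Run:
```python
from h import *
P=np.array([.488,.287]); q=down(SL+np.pi/2); d=np.array([np.cos(SL),np.sin(SL)])
bot.goto([*P,.2],q); st('hover')
print(bot.move_straight([*P,.096],.1,stop_force=10)); st('down')
bot.grasp(30); bot.wait(.2); st('grip')
s=bot.sense(); p=np.array(s['tcp_pos'][:2])
print(bot.move_straight([*(p+.058*d),.096],.04,stop_force=15)); st('slid')
e=np.array(bot.sense()['tcp_pos'][:2]); print('travel',(e-p)@d)
```

```text
hover t10.8 tcp [0.488  0.2862 0.2001] w0.0854 F [ 0.159   0.0505 -0.3416] M [-0.048   0.046  -0.0579] ff 0.0 j6 2.006
False
down t11.9 tcp [0.4884 0.2872 0.0966] w0.0854 F [ 1.104  -0.145  -0.1047] M [-0.0134  0.026   0.0147] ff 0.0 j6 2.007
grip t12.8 tcp [0.4874 0.287  0.0962] w0.0139 F [-4.9086 -0.3069  5.9862] M [-0.0996  0.8498  0.4042] ff 30.350744426250458 j6 2.006
True
slid t13.9 tcp [0.4924 0.2422 0.0962] w0.0135 F [-0.7254  3.9215  2.5261] M [0.52   0.0746 0.4063] ff 30.197630524635315 j6 1.930
travel 0.04505460446519089
```

Run:
```python
from h import *
import cv2
print(bot.move_straight([.4928,.2380,.096],.03,stop_force=20)); st('push')
bot.gripper_open(); st('open')
p=bot.sense()['tcp_pos']
bot.move_straight([p[0],p[1],.2],.15)
bot.goto([.42,-.03,.22],down(SL+np.pi/2)); st()
t=bot.capture('top')[215:290,145:265]; s=bot.capture('side')[160:250,235:355]
g=lambda i:(255*(cv2.resize(i,None,fx=5,fy=5,interpolation=cv2.INTER_CUBIC)/255.)**.6).astype('uint8')[:,:400]
a,b=g(t),g(s); a=cv2.resize(t,(600,375),interpolation=cv2.INTER_CUBIC)[:,:560]
c=np.zeros((450,800,3),'uint8'); A=cv2.resize(a,(400,268)); c[:268,:400]=A; c[:450,400:]=b
cv2.imwrite('pics/c3.png',c)
```

```text
True
push t14.1 tcp [0.4924 0.2422 0.0962] w0.0134 F [-0.6805  3.5774  3.3248] M [0.3475 0.2231 0.3476] ff 29.750063717365265 j6 1.923
open t14.8 tcp [0.4919 0.2425 0.0961] w0.0855 F [ 0.8034  0.4808 -0.8232] M [-0.0164 -0.0019 -0.0006] ff 0.0 j6 1.923
 t16.7 tcp [ 0.4205 -0.0295  0.2198] w0.0854 F [ 0.2218  0.8634 -0.616 ] M [ 0.0646 -0.0586 -0.0037] ff 0.0 j6 1.404
```

View pics/c3.png

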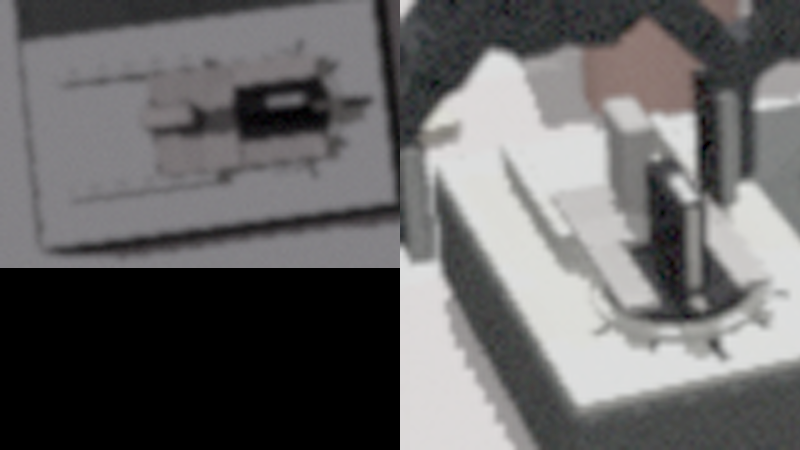

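The fork is home, with its prongs over the skirt on both sides of the bar. The pointer, near (285,101) in the left panel, still lines up with the long mark near (350,102). The gripper is clear.

```bash
python3 -c "
from station import bot
bot.wait(.3); print(bot.close_job())"
```

```text
the job is handed in; nothing more can be done
None
```

The jug stove's knob points at the long mark, its steel lock is slid up against its stop over the knob, and the gripper let go and moved clear; I handed the job in at about 17 s, and no verdict was returned.

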